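# Clamp the carved panel and hold the rosette over its recess

### The job

Clamp the carved panel in its jig: turn the red turn-button clockwise to its end stop, then the black one. Then pick up the oblong rosette by its blue batten, carry it over the gouge rack and stop with it hovering level about one centimetre above the panel's recess, centred over it and lying the same way, touching nothing but the gripper, so that I can sight the fit all round before gluing. Finish while still holding it there; do not touch the gouge rack, and leave the other things on the bench where they are.

Things in the scene. Friction and masses are not known exactly. Their poses are not given: they have to be found in the camera images.
- recess (a point): centre of the mouth of the oblong recess in the pale carved panel, level with the panel's top face, 34 mm above the bench. The recess is 84 mm (x axis) by 64 mm (y axis) and 10 mm deep; z axis up. The panel (180 x 160 x 22 mm) is fixed on a jig board (230 x 310 x 12 mm) between low fences no higher than it.
- jig: the jig board with the panel, fixed to the bench; origin under its centre, straight below point recess, same axes
- red_clamp_grip (a point): red turn-button: flat bar 90 x 24 x 8 mm with a grip wing on top, 42 mm long (point x axis), 14 thick (y), from 44 to 76 mm above the bench. Turns on a vertical bolt 110 mm from the recess centre, on its +y or -y side (red and black may be swapped). This point: on the bolt axis, 67 mm above the bench; its axes turn with the button. Friction 0.04 N m, stays where left.
- red_clamp (a joint): angle of the red turn-button: 0 = lying along the panel's edge (wing along the recess's x axis), grows as it turns clockwise seen from above, 1.45 rad = end stop, swung over the panel's edge. Starts between 0 and 0.3 rad.
- black_clamp_grip (a point): black turn-button: flat bar 90 x 24 x 8 mm with a grip wing on top, 42 mm long (point x axis), 14 thick (y), from 44 to 76 mm above the bench. Turns on a vertical bolt 110 mm from the recess centre, on its +y or -y side (red and black may be swapped). This point: on the bolt axis, 67 mm above the bench; its axes turn with the button. Friction 0.04 N m, stays where left.
- black_clamp (a joint): angle of the black turn-button: 0 = lying along the panel's edge (wing along the recess's x axis), grows as it turns clockwise seen from above, 1.45 rad = end stop, swung over the panel's edge. Starts between 0 and 0.3 rad.
- rosette: carved oblong rosette of pale wood, 80 mm (x axis) by 60 mm (y axis) by 18 mm thick, 0.09 to 0.18 kg; on its middle stands a blue batten for carrying, 44 mm along x, 16 mm thick along y, from 18 to 58 mm above the underside. Origin: centre of the underside, z up. It starts lying on a grey felt pad 6 mm thick. Fits either way round (half a turn).
- rack: fixed dark wooden block 240 mm (x axis) by 45 mm, 45 mm tall, with six palm gouges standing in it, wooden handles up to 108 mm above the bench, stands between the rosette and the jig. Origin under its centre.
- mallet: carver's mallet of pale wood standing on its head, 94 mm wide, 238 mm tall; origin under its centre
- gouge_a: gouge with a mid-brown handle, 213 mm long, 24 mm wide, 22 mm high, lying flat; origin on the bench 95 mm from the handle's butt
- gouge_b: gouge with a dark handle, the same sizes as gouge_a
- spoon: wooden spoon lying on the bench, about 200 mm long
- glue: white glue bottle with an orange cap, 60 mm wide, 160 mm tall; origin under its centre
- wax_tin: brass-coloured wax tin, 72 mm wide, 28 mm high; origin under its centre
- sanding_block: cork sanding block 100 x 60 x 32 mm; origin under its centre
There are look-alikes about, which are no part of the job. Of the things like the rosette, leave any that is yellow; of the rest the smaller one is meant.

How it is judged (in metres and radians):
On the way, in this order (a step that is already met when the one before it is completed fails the run):
1. the red turn-button is at its end stop (value of joint red_clamp above 1.35 rad), for 0.2 s.
2. then the black turn-button is at its end stop, the red one still home (value of joint each of red_clamp, black_clamp above 1.35 rad), for 0.2 s.
3. then the rosette is lifted off its pad in the gripper (height (world z) of rosette above 0.025 m and contact force between rosette and the fingers above 0.5 N), for 0.2 s.
At the end, for the whole second after the job is handed in: Both buttons home (over 1.35 rad); rosette held still in the fingers (under 20 mm/s), underside 3 to 20 mm above the panel, centre within 8 mm of the recess centre horizontally, long sides within 0.12 rad, tilt under 0.09 rad, not touching the panel or jig (all of step 2 and horizontal distance between rosette and recess below 0.008 m and z of rosette in the frame of recess between 0.003 and 0.02 m and angle between the x axis of rosette and the x axis of recess, either way round below 0.12 rad and angle between rosette's own z axis and vertical below 0.09 rad and contact force between rosette and the fingers above 0.5 N and contact force between rosette and jig below 0.1 N and linear speed of rosette below 0.02 m/s); the arm keeps its last pose, push and grip.
It fails at once if the gouge rack is hit or pushed (over 2 N) (contact force between rack and anything else above 2 N).
It fails at once if a bystander (mallet, gouge, spoon, glue bottle, wax tin, sanding block) is moved by more than 20 mm (distance of any of mallet, gouge_a, gouge_b, spoon, glue, wax_tin, sanding_block from where it was at the start of the episode above 0.02 m).
It also fails if it takes over 72 s, if anything falls off the work surface, if the arm or the gripper's body presses on something with over 40 N, if the wrist force passes 120 N, or if a joint passes its speed limit or range.

### The arm

A 6-joint arm with a two-finger parallel gripper is mounted at the origin on the work surface. World frame = base frame: x ahead of the robot, y to its left, z up, the work surface at z = 0. Lengths are in m, angles in degrees, forces in N, time in s.
With the tool pointing down it reaches from about 0.3 to 0.75 m from the base axis. Payload 8.5 kg.
Tool frame: the origin (TCP) lies at the very end of the fingers, on their centre line; the grasp point (between the pads) lies 19 mm behind it; z points along the fingers, y is the line along which they close (so a half turn about z gives the same grasp; the last joint's range is limited). The gripper opens to 85 mm and grips with 20 to 120 N. Pads are 22 mm wide; open, the fingers measure 114 mm over their backs; the gripper's body (76 mm by 85 mm) begins 54 mm behind the grasp point. The pads swing forward as they close: fully open they stand 13 mm farther back than shut.
Start: joints at [-76.564, 21.807, 74.336, -0, 83.858, -12.336], TCP at [0.239, -0.495, 0.231] pointing down, gripper open.
Joint ranges: [-178.18, 178.18], [-50.72, 133.34], [12.68, 142.11], [-81.47, 261.47], [9.98, 163.14], [-165.26, 165.26]. Speed limits (degrees/s): [136.94, 136.94, 180, 180, 180, 180].

### API

Orientations are given as a 3x3 rotation matrix whose columns are the frame's x, y, z axes.
In Python, from rig import env gives the robot as it stands.
- The arm moves only by the tool move_arm, never from a script. Its argument "plan" is a list of rows, each a list of 7 numbers: the turn, a rotation vector about the tool's x, y, z in degrees, then the shift along the tool's x, y, z in cm, then the gripper command: -1 is shut, 1 is fully open, values between are in proportion. In form: [[ax, ay, az, tx, ty, tz, jaw], ...]. A call has 1 to 5 rows; each row is the pose to reach, as a shift and turn from the pose commanded when the call began, along the tool's axes at that moment; what a row does not reach only later rows make up. A row lasts 1/10 s, in which the tool goes at most 50 mm and 8.59 degrees, less where a joint would pass 70% of its speed; a pose out of reach is approached as far as the arm can. A call with a gripper value outside its range is refused whole. The fingers move at their own pace and stop on an object; "squeeze" is the grip in N (left out, the last holds). Time passes only in rows, so rows that repeat a pose let the fingers close. It gives the time, the measured TCP pose, the force, the opening and the grip force at its end, in the units of the state.
- env.observe(): the state, without advancing time (a new reading comes with each control period).
- env.get_image(name): name is "scene" or "top" or "wrist"; returns a dict with "color" (384x512x3 uint8, red, green, blue), "fov_y" (degrees; the focal length in pixels is half the picture's height over the tangent of half this angle, whatever the lens; pixels are square), "cx", "cy" (the principal point, pixels), "distortion" ([k1, k2, p1, p2, k3] as OpenCV has them; the pictures are not rectified), "R" (3x3) and "t" (3): a world point X has camera coordinates R X + t. Camera axes: x right, y down, z forward; pixel columns grow to the right and rows downward; lengths in m; the calibration is good to about 2 mm. A picture is of the moment at which its call begins. There is no depth.
- env.close_job(): hands the job in; it is judged then, once.
Trained networks look in a picture, given as the dict that the camera call returned (one of the last four; its "shot" number tells which), for a name from the list of things; names that differ only in an ending like _2 or _b are one class to them, and where a whole thing is asked for, a point or a joint stands for the part that bears it (a point fixed in the world has none). Each returns a list of dicts, best first, with "conf" (0 to 1); they miss things now and then, are a little off and sometimes report something else, mostly with a low value. They report only what shows in the picture. A call takes as long as a camera call. They do not tell look-alikes from the thing itself.
- env.outline_of(target, picture): "mask" (384x512 bool, what is visible of it) and "bbox" ([centre column, centre row, width, height] in pixels, round what is visible of it).
- env.tip_of(target, picture): "pixel" ([column, row] in pixels: a listed point, or the origin of a listed thing).
The state is a dict: "time_s": time; "q": joint angles; "qvel": joint speeds; "joint_efforts": joint torques, N m; "position": TCP position; "tool_rot": TCP orientation; "ft_force": force on the tool from outside, world axes, zero at the start; "wrist_torque": the same for the moment, N m; "grip_width": finger opening in m; "gripper_force": force on a finger pad.
Only numpy, scipy, OpenCV 4.12 (cv2) and the standard library are available. Lean on these libraries where they do the work, as an engineer would, in place of code of your own. Each camera call takes 0.05 s, during which the arm holds its last target. There are 200 camera calls.

## Working session

There is one attempt and no reset: what is moved stays moved. The work goes in short steps, Python scripts to look and compute and a tool call to move; the robot and the scene stay as the last step left them, time stands still between calls to the robot, and variables do not carry over. Pictures are saved under pics/ and viewed, at most 10 in all, crops included, and the job is handed in when it is done.

Besides the shell and the picture viewer there is one more tool, called after "Emit:" by a JSON object that holds its "fn" and its "kwargs". move_arm: Moves the arm, as the interface text tells. Its arguments: {"type":"object","properties":{"plan":{"type":"array"},"squeeze":{"type":"number"}},"required":["plan"]}

```bash
mkdir -p pics; ls
cat > h.py <<'E'
import numpy as np, cv2
from rig import env
def K(p):
    f=p["color"].shape[0]/2/np.tan(np.radians(p["fov_y"])/2)
    return np.array([[f,0,p["cx"]],[0,f,p["cy"]],[0,0,1.]])
def ray(p,px,z):
    u=cv2.undistortPoints(np.array(px,float).reshape(-1,1,2),K(p),np.array(p["distortion"],float)).reshape(-1,2)
    R=np.array(p["R"]);t=np.array(p["t"]);c=-R.T@t
    d=np.c_[u,np.ones(len(u))]@R
    return c+d*((z-c[2])/d[:,2])[:,None]
def proj(p,X):
    R=np.array(p["R"]);t=np.array(p["t"])
    return cv2.projectPoints(np.array(X,float).reshape(-1,1,3),cv2.Rodrigues(R)[0],t,K(p),np.array(p["distortion"],float))[0].reshape(-1,2)
def save(p,n,box=None,s=1):
    im=p["color"][:,:,::-1]
    if box: im=im[box[1]:box[3],box[0]:box[2]]
    cv2.imwrite("pics/"+n,cv2.resize(im,None,fx=s,fy=s,interpolation=cv2.INTER_CUBIC))
E
python3 - <<'E'
from h import *
np.set_printoptions(precision=3,suppress=True)
for n in ("top","scene"):
    p=env.get_image(n); save(p,n+"0.png",s=1.56)
    print(n,p["fov_y"],"cam",-np.array(p["R"]).T@np.array(p["t"]))
    for o,z in (("recess",.034),("red_clamp_grip",.067),("black_clamp_grip",.067),("rosette",.006),("rack",0),("mallet",0),("glue",0),("gouge_a",0),("wax_tin",0),("sanding_block",0)):
        for d in env.tip_of(o,p)[:3]: print(o,round(d["conf"],2),np.array(d["pixel"]),ray(p,d["pixel"],z)[0])
        if o in("rosette",):
            for d in env.outline_of(o,p): print("  outl",round(d["conf"],2),np.array(d["bbox"]),d["mask"].sum())
E
```

```text
pics
top 49.19833334342495 cam [ 0.443 -0.005  1.387]
recess 0.69 [216.2 180.2] [0.559 0.162 0.034]
rosette 0.81 [418.8 199.8] [ 0.515 -0.507  0.006]
rosette 0.79 [361.6 203.8] [ 0.497 -0.317  0.006]
rosette 0.76 [338.6 263.9] [ 0.298 -0.245  0.006]
  outl 0.91 [417.8 196.1  27.5  25.1] 508
  outl 0.73 [299.7 184.8  18.2  76.8] 1101
  outl 0.71 [339.9 260.5  39.9  31.3] 908
  outl 0.64 [363.  203.4  19.4  19.2] 468
mallet 0.67 [378.4 143.1] [ 0.702 -0.372  0.   ]
glue 0.7 [239.6 118.5] [0.772 0.095 0.   ]
gouge_a 0.68 [327.6 120.2] [ 0.774 -0.201  0.   ]
gouge_a 0.56 [190.2 260.6] [0.293 0.243 0.   ]
gouge_a 0.33 [299.6 186.3] [ 0.549 -0.112  0.   ]
wax_tin 0.96 [275.6 119. ] [ 0.773 -0.026  0.   ]
wax_tin 0.5 [221.  182.4] [0.555 0.15  0.   ]
sanding_block 0.77 [125.5 160.4] [0.62  0.475 0.   ]
scene 50.09659365292617 cam [1.376 0.346 0.963]
recess 0.93 [300.1 221.4] [0.563 0.161 0.034]
red_clamp_grip 0.52 [334.8 229.9] [0.586 0.27  0.067]
black_clamp_grip 0.6 [267.8 198.9] [0.541 0.048 0.067]
rosette 0.92 [171.7 175.2] [ 0.501 -0.325  0.006]
rosette 0.78 [217.4 150.2] [ 0.316 -0.237  0.006]
  outl 0.9 [217.2 147.6  34.2  29.5] 647
  outl 0.73 [129.8 163.1  21.5  18.9] 249
  outl 0.68 [173.1 171.1  25.3  24.9] 415
rack 0.69 [221.1 205.2] [ 0.562 -0.105  0.   ]
rack 0.61 [172.2 177.4] [ 0.505 -0.321  0.   ]
mallet 0.59 [127.2 209. ] [ 0.692 -0.38   0.   ]
glue 0.89 [251.1 281.4] [0.794 0.096 0.   ]
gouge_a 0.86 [162.8 245. ] [ 0.776 -0.196 -0.   ]
gouge_a 0.74 [346.6 179.8] [0.289 0.247 0.   ]
wax_tin 0.6 [215.9 264.8] [ 0.78  -0.018  0.   ]
sanding_block 0.94 [401.  276.2] [0.624 0.481 0.   ]
```

View pics/top0.png

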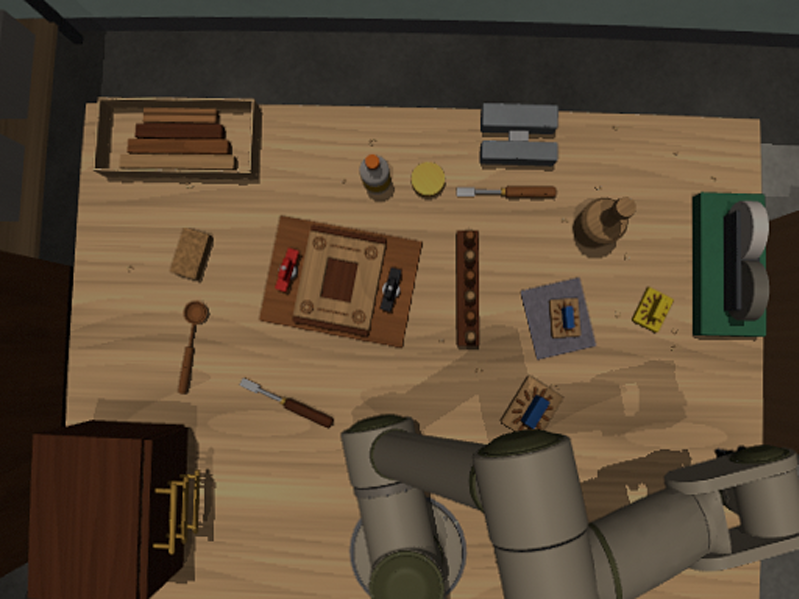

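View pics/scene0.png

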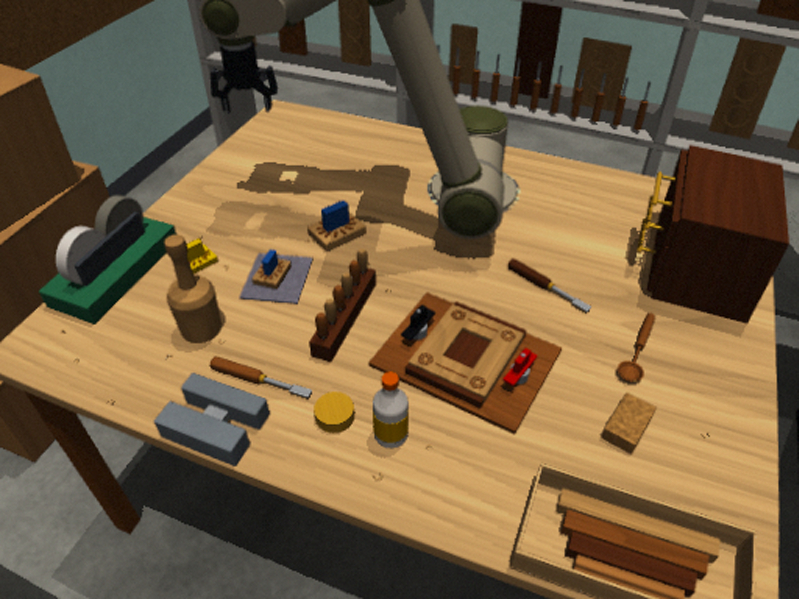

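Candidates for the rosette in the top picture are the blue-battened piece on the felt pad at (361,203), the larger blue-battened one at (339,262), and the yellow one at (418,199). I choose the smaller non-yellow one, on the pad. I'll check it in a crop and measure the yaws.

```bash
cat >> h.py <<'E'
def colmask(p,name):
    h=cv2.cvtColor(p["color"],cv2.COLOR_RGB2HSV); H,S,V=[h[:,:,i].astype(int) for i in range(3)]
    return {"blue":(abs(H-110)<14)&(S>120)&(V>50),"red":((H<6)|(H>174))&(S>170)&(V>90),"black":(V<45)}[name]
def rect(p,m,z):
    ys,xs=np.nonzero(m); w=ray(p,np.c_[xs,ys],z)[:,:2]
    c,s,a=cv2.minAreaRect((w*1000).astype(np.float32))
    if s[0]<s[1]: s=s[::-1];a+=90
    return np.array(c)/1000,s,(a+90)%180-90
def goal(pos,yaw,s=None):
    """relative move to TCP pos, tool down, tool y at yaw deg (mod 180), small turn"""
    from scipy.spatial.transform import Rotation as Ro
    s=s or env.observe(); R0=np.array(s["tool_rot"]); p0=np.array(s["position"])
    out=[]
    for k in(0,180):
        a=np.radians(yaw+k); y=np.array([np.cos(a),np.sin(a),0]);z=np.array([0,0,-1.]);R=np.c_[np.cross(y,z),y,z]
        out.append(np.r_[Ro.from_matrix(R0.T@R).as_rotvec(degrees=True),R0.T@(np.array(pos)-p0)*100])
    return out
E
python3 - <<'E'
from h import *
np.set_printoptions(precision=3,suppress=True)
s=env.observe(); print(np.array(s["tool_rot"]))
p=env.get_image("top"); q=env.get_image("scene")
for n,i,box in(("top",p,(165,135,275,225)),("scene",q,(235,185,365,280))):
    for c,z in(("red",.074),("black",.074)):
        m=colmask(i,c);k=np.zeros_like(m);k[box[1]:box[3],box[0]:box[2]]=1; m&=k
        if m.sum()>5: print(n,c,m.sum(),*rect(i,m,z))
    m=colmask(i,"blue"); nn,l,st,ce=cv2.connectedComponentsWithStats(m.astype(np.uint8))
    for j in range(1,nn):
        if st[j,4]>15: print(n,"blue",st[j],*rect(i,l==j,.06))
    for o in ("red_clamp","black_clamp","jig"):
        for d in env.outline_of(o,i)[:1]: print(n,o,d["conf"],d["bbox"],*rect(i,d["mask"],.05 if o!="jig" else .02))
a=cv2.resize(p["color"][135:235,160:275,::-1],(575,500),interpolation=cv2.INTER_CUBIC)
b=cv2.resize(p["color"][175:285,325,None:][:0] if 0 else p["color"][175:285,320:375,::-1],(225,500))
cv2.imwrite("pics/crop1.png",np.hstack([a,b]))
E
```

```text
[[ 0.901  0.435 -0.   ]
 [ 0.435 -0.901  0.   ]
 [-0.    -0.    -1.   ]]
top red 141 [0.577 0.263] (87.9942626953125, 25.29415512084961) -16.17290496826172
top black 312 [0.548 0.131] (270.168701171875, 196.8501739501953) 86.0515365600586
top blue [362 197   6  13  65] [ 0.498 -0.314] (37.99688720703125, 15.85853099822998) 1.6164780855178833
top blue [337 255  15  20 131] [ 0.303 -0.252] (61.285762786865234, 20.44108772277832) -29.83481216430664
top red_clamp 0.51 [184.3, 172.4, 12.0, 27.3] [0.58  0.269] (83.64517974853516, 25.62084197998047) -17.756927490234375
top black_clamp 0.75 [248.6, 184.8, 14.0, 28.1] [0.548 0.051] (87.17427825927734, 26.42610740661621) -14.17596435546875
top jig 0.85 [219.0, 180.2, 100.3, 77.3] [0.564 0.159] (307.4698486328125, 229.9335174560547) 80.586669921875
scene red 167 [0.61  0.269] (89.02887725830078, 28.203689575195312) -15.668441772460938
scene black 492 [0.633 0.114] (391.92132568359375, 180.6459197998047) 80.65476989746094
scene blue [206 129  17   9  63] [ 0.288 -0.261] (62.146820068359375, 22.374746322631836) -30.655330657958984
scene blue [168 161   9  14  52] [ 0.516 -0.31 ] (66.68253326416016, 22.58281898498535) 17.66611099243164
scene red_clamp 0.62 [333.3, 235.2, 19.6, 23.7] [0.589 0.268] (93.59898376464844, 28.051286697387695) -14.087234497070312
scene black_clamp 0.67 [269.1, 205.6, 24.7, 22.7] [0.555 0.049] (95.80203247070312, 36.52798080444336) -11.62213134765625
scene jig 0.65 [297.9, 235.3, 124.8, 89.1] [0.572 0.163] (308.3917541503906, 245.79823303222656) 80.80773162841797
```

View pics/crop1.png

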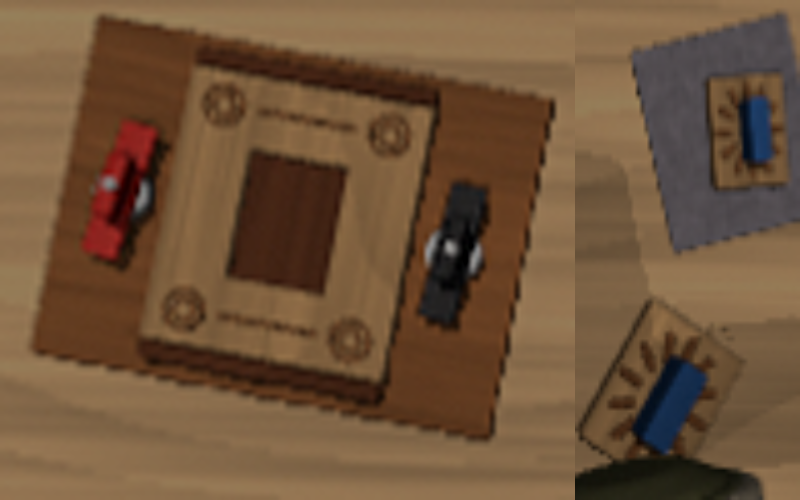

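The crop shows that the pad rosette is the smaller one. Red is on the left (+y) and black on the right of the jig. Jig yaw is about -9.5°, the red wing about -17° and the black wing about -14°.

```bash
cat >> h.py <<'E'
def chain(wps,k=0):
    """wps: list of (pos,yaw); nearest-branch rotations, chained"""
    np.set_printoptions(precision=2,suppress=True)
    s=env.observe(); s={"tool_rot":s["tool_rot"],"position":s["position"]}
    from scipy.spatial.transform import Rotation as Ro
    for pos,yaw in wps:
        g=min(goal(pos,yaw,s),key=lambda v:np.linalg.norm(v[:3])); print(g)
        R0=np.array(s["tool_rot"]); s={"tool_rot":R0@Ro.from_rotvec(g[:3],degrees=True).as_matrix(),"position":np.array(s["position"])+R0@g[3:]/100}
E
python3 - <<'E'
from h import *
a=np.array([.239,-.495,.231]);b=np.array([.579,.2695,.2])
chain([(a+(b-a)*f,-64.2+137.2*f) for f in(.25,.5,.75,1)])
E
```

```text
[ -0.     0.   -34.33  15.97 -13.55   0.81]
[  0.    -0.   -34.3   20.81  -2.16   0.77]
[  0.    -0.   -34.3   18.4    9.94   0.78]
[  0.     0.   -34.3    9.6   18.58   0.78]
```

Emit:
{"fn": "move_arm", "kwargs": {"plan": [[0, 0, -34.3, 16, -13.5, 0.8, 1], [0, 0, -34.3, 16, -13.5, 0.8, 1], [0, 0, -34.3, 16, -13.5, 0.8, 1], [0, 0, -34.3, 16, -13.5, 0.8, 1], [0, 0, -34.3, 16, -13.5, 0.8, 1]]}}

```text
time_s: 2.1
position: [0.3255, -0.3001, 0.2235]
tool_rot: [[0.492, 0.87, 0.0], [0.87, -0.492, 0.001], [0.001, -0.0, -1.0]]
ft_force: [0.1, 0.4, 0.1]
grip_width: 0.0856
gripper_force: 0.0
```

Emit:
{"fn": "move_arm", "kwargs": {"plan": [[0, 0, -34.3, 20.8, -2.2, 0.8, 1], [0, 0, -34.3, 20.8, -2.2, 0.8, 1], [0, 0, -34.3, 20.8, -2.2, 0.8, 1], [0, 0, -34.3, 20.8, -2.2, 0.8, 1], [0, 0, -34.3, 20.8, -2.2, 0.8, 1]]}}

```text
time_s: 2.6
position: [0.4102, -0.1095, 0.2154]
tool_rot: [[-0.083, 0.997, 0.0], [0.997, 0.083, 0.001], [0.001, 0.0, -1.0]]
ft_force: [-1.0, -0.6, 0.1]
grip_width: 0.0855
gripper_force: 0.0
```

Emit:
{"fn": "move_arm", "kwargs": {"plan": [[0, 0, -34.3, 18.4, 9.9, 0.8, 1], [0, 0, -34.3, 18.4, 9.9, 0.8, 1], [0, 0, -34.3, 18.4, 9.9, 0.8, 1], [0, 0, -34.3, 18.4, 9.9, 0.8, 1], [0, 0, -34.3, 18.4, 9.9, 0.8, 1]]}}

```text
time_s: 3.1
position: [0.4953, 0.081, 0.2069]
tool_rot: [[-0.629, 0.777, 0.0], [0.777, 0.629, 0.001], [0.0, 0.001, -1.0]]
ft_force: [-0.7, -0.5, -0.9]
grip_width: 0.0852
gripper_force: 0.0
```

Emit:
{"fn": "move_arm", "kwargs": {"plan": [[0, 0, -34.3, 9.6, 18.6, 0.8, 0], [0, 0, -34.3, 9.6, 18.6, 0.8, 0], [0, 0, -34.3, 9.6, 18.6, 0.8, 0], [0, 0, -34.3, 9.6, 18.6, 0.8, 0], [0, 0, -34.3, 9.6, 18.6, 0.8, 0]]}}

```text
time_s: 3.6
position: [0.5806, 0.2718, 0.1981]
tool_rot: [[-0.957, 0.29, -0.0], [0.29, 0.957, 0.0], [0.0, 0.0, -1.0]]
ft_force: [-0.4, -0.8, -0.1]
grip_width: 0.0431
gripper_force: 0.0
```

Run:
```python
from h import *
np.set_printoptions(precision=4,suppress=True)
s=env.observe();print(s["position"],s["q"])
p=env.get_image("wrist");save(p,"w1.png")
for o,z in (("recess",.034),("red_clamp_grip",.067),("black_clamp_grip",.067)):
    for d in env.tip_of(o,p)[:2]: print(o,round(d["conf"],2),np.array(d["pixel"]),ray(p,d["pixel"],z)[0])
m=colmask(p,"red"); print(m.sum(),*rect(p,m,.044))
```

```text
[0.5806 0.2718 0.1981] [ 14.5142  32.3974  61.7407   0.0224  85.875  -58.6584]
recess 0.81 [153.4 184.2] [0.564  0.1589 0.034 ]
red_clamp_grip 0.94 [248.2 177.7] [0.579  0.2677 0.067 ]
black_clamp_grip 0.69 [ 11.1 352.5] [ 0.718  -0.1049  0.067 ]
black_clamp_grip 0.67 [ 43.2 209.8] [0.5494 0.0479 0.067 ]
1015 [0.5808 0.268 ] (88.51321411132812, 23.359216690063477) -16.382049560546875
```

View pics/w1.png

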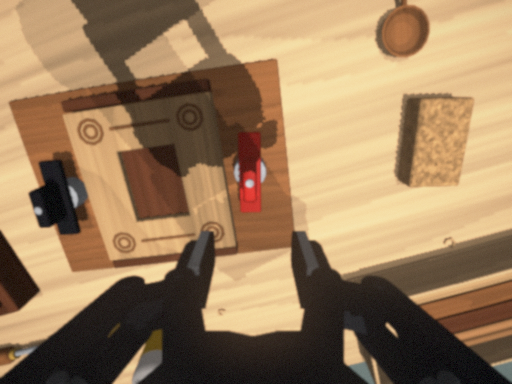

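Wrist view: the red wing is at (248,178), between the fingers' line, the recess at (153,184) and black at (58,195). This agrees with the top view. I'll descend, grip and turn.

Run:
```python
from h import *
chain([((.580,.268,.049),73.6)])
```

```text
[-0.04 -0.01 -0.83 -0.05  0.08 15.03]
```

Emit:
{"fn": "move_arm", "kwargs": {"plan": [[0, 0, 0, 0, 0, 5, 0], [0, 0, 0, 0, 0, 10, 0], [0, 0, 0, 0, 0.1, 13, 0], [0, 0, 0, 0, 0.1, 15, 0], [0, 0, 0, 0, 0.1, 15, 0]], "squeeze": 40}}

```text
time_s: 4.3
position: [0.5782, 0.2679, 0.0472]
tool_rot: [[-0.955, 0.296, -0.005], [0.296, 0.955, -0.002], [0.004, -0.003, -1.0]]
ft_force: [-0.4, -0.2, 1.1]
grip_width: 0.0426
gripper_force: 0.0
```

Emit:
{"fn": "move_arm", "kwargs": {"plan": [[0, 0, 0, 0, 0, 0, -1], [0, 0, 0, 0, 0, 0, -1], [0, 0, 0, 0, 0, 0, -1], [0, 0, 0, 0, 0, 0, -1], [0, 0, 0, 0, 0, 0, -1]]}}

```text
time_s: 4.8
position: [0.5799, 0.2688, 0.0515]
tool_rot: [[-0.956, 0.294, 0.002], [0.294, 0.956, -0.002], [-0.002, -0.001, -1.0]]
ft_force: [-2.4, -8.1, 4.3]
grip_width: 0.0132
gripper_force: 39.9
```

Emit:
{"fn": "move_arm", "kwargs": {"plan": [[0, 0, 8, 0, 0, 0, -1], [0, 0, 16, 0, 0, 0, -1], [0, 0, 24, 0, 0, 0, -1], [0, 0, 32, 0, 0, 0, -1], [0, 0, 40, 0, 0, 0, -1]]}}

```text
time_s: 5.3
position: [0.5807, 0.2696, 0.0516]
tool_rot: [[-0.539, 0.842, 0.004], [0.842, 0.539, -0.0], [-0.002, 0.004, -1.0]]
ft_force: [2.6, -2.8, 2.0]
grip_width: 0.0135
gripper_force: 39.4
```

Emit:
{"fn": "move_arm", "kwargs": {"plan": [[0, 0, 8, 0, 0, 0, -1], [0, 0, 16, 0, 0, 0, -1], [0, 0, 24, 0, 0, 0, -1], [0, 0, 32, 0, 0, 0, -1], [0, 0, 36, 0, 0, 0, -1]]}}

```text
time_s: 5.8
position: [0.5817, 0.2698, 0.0516]
tool_rot: [[0.058, 0.998, 0.007], [0.998, -0.058, 0.0], [0.001, 0.007, -1.0]]
ft_force: [5.8, -1.8, 0.2]
grip_width: 0.013
gripper_force: 41.8
```

Run:
```python
from h import *
env.get_image("wrist");p=env.get_image("top");s=env.observe();print(s["wrist_torque"],s["ft_force"],s["position"],s["tool_rot"],s["grip_width"])
for n in("red_clamp",):
    for d in env.outline_of(n,p)[:1]: print(d["conf"],d["bbox"])
```

```text
[-0.35698706 -0.95803667  0.74702863] [ 5.62271285 -0.95319812 -1.58767128] [0.5817002  0.26982651 0.05159702] [[ 5.39568410e-02  9.98519673e-01  6.86449263e-03]
 [ 9.98543143e-01 -5.39590112e-02  1.31198019e-04]
 [ 5.01405037e-04  6.84741301e-03 -9.99976430e-01]] 0.013279406873380946
0.5 [193.6, 171.3, 6.2, 5.6]
```

Strong moment and yaw -93° put red at its stop. I'll release and go to black.

Emit:
{"fn": "move_arm", "kwargs": {"plan": [[0, 0, 0, 0, 0, 0, 0], [0, 0, 0, 0, 0, 0, 0], [0, 0, 0, 0, 0, 0, 0], [0, 0, 0, 0, 0, -5, 0], [0, 0, 0, 0, 0, -10, 0]]}}

```text
time_s: 6.45
position: [0.5786, 0.27, 0.1497]
tool_rot: [[0.053, 0.999, -0.003], [0.999, -0.053, -0.001], [-0.001, -0.003, -1.0]]
ft_force: [1.1, 0.4, 0.1]
grip_width: 0.0425
gripper_force: 0.0
```

Emit:
{"fn": "move_arm", "kwargs": {"plan": [[0, 0, 0, 0, 0, -4, 0], [0, 0, 0, 0, 0, -4, 0]]}}

```text
time_s: 6.65
position: [0.5812, 0.2709, 0.196]
tool_rot: [[0.053, 0.999, 0.011], [0.999, -0.053, 0.003], [0.004, 0.011, -1.0]]
ft_force: [0.6, -0.2, 0.8]
grip_width: 0.0426
gripper_force: 0.0
```

Run:
```python
from h import *
p=env.get_image("wrist");save(p,"w2.png"); s=env.observe();print(s["position"],s["q"])
m=colmask(p,"red"); print(m.sum(),*rect(p,m,.044))
a=s["position"]
for o in ("black_clamp_grip","recess"):
  for d in env.tip_of(o,p)[:2]: print(o,round(d["conf"],2),np.array(d["pixel"]),ray(p,d["pixel"],.067 if o!="recess" else .034)[0])
chain([((.562,.16,.19),37),((.544,.0515,.19),76)])
```

```text
[0.58013144 0.27054063 0.19242736] [1.44223202e+01 3.23620871e+01 6.27513205e+01 5.17779060e-03
 8.45492956e+01 1.74461700e+01]
1262 [0.58113306 0.26954858] (88.18428802490234, 23.813844680786133) 87.5433120727539
recess 0.75 [240.3 253.9] [0.56246836 0.16667661 0.034     ]
recess 0.57 [397.  282.9] [0.76225245 0.1107553  0.034     ]
[ -0.09  -0.01 -40.03 -11.09  -1.11  -0.14]
[ -0.     0.   -39.    -7.58  -7.97   0.  ]
```

Emit:
{"fn": "move_arm", "kwargs": {"plan": [[0, 0, -40, -11.1, -1.1, -0.2, 0], [0, 0, -40, -11.1, -1.1, -0.2, 0], [0, 0, -40, -11.1, -1.1, -0.2, 0], [0, 0, -40, -11.1, -1.1, -0.2, 0], [0, 0, -40, -11.1, -1.1, -0.2, 0]]}}

```text
time_s: 7.3
position: [0.5619, 0.1591, 0.1896]
tool_rot: [[-0.605, 0.796, -0.003], [0.796, 0.605, -0.0], [0.002, -0.003, -1.0]]
ft_force: [0.3, -0.0, 0.0]
grip_width: 0.0428
gripper_force: 0.0
```

Emit:
{"fn": "move_arm", "kwargs": {"plan": [[0, 0, -39, -7.6, -8, 0, 0], [0, 0, -39, -7.6, -8, 0, 0], [0, 0, -39, -7.6, -8, 0, 0], [0, 0, -39, -7.6, -8, 0, 0], [0, 0, -39, -7.6, -8, 0, 0]]}}

```text
time_s: 7.8
position: [0.5436, 0.0504, 0.1896]
tool_rot: [[-0.971, 0.239, -0.004], [0.239, 0.971, 0.001], [0.004, -0.0, -1.0]]
ft_force: [0.8, -0.2, -0.3]
grip_width: 0.0428
gripper_force: 0.0
```

Run:
```python
from h import *
np.set_printoptions(precision=4,suppress=True)
p=env.get_image("wrist");p=env.get_image("wrist");save(p,"w3.png"); s=env.observe();print(s["position"],s["q"])
for o in ("black_clamp_grip","recess"):
  for d in env.tip_of(o,p)[:2]: print(o,round(d["conf"],2),np.array(d["pixel"]),ray(p,d["pixel"],.067 if o!="recess" else .034)[0])
for d in env.outline_of("black_clamp",p)[:2]: print(round(d["conf"],2),d["bbox"],*rect(p,d["mask"],.044))
chain([((.544,.0515,.049),76)])
```

```text
[0.5437 0.051  0.1898] [ -7.0676  23.4205  78.9272   0.0009  77.8338 -83.0619]
black_clamp_grip 0.96 [253.5 186.5] [0.5495 0.0503 0.067 ]
recess 0.8 [353.1 165.6] [0.5619 0.1584 0.034 ]
0.68 [253.0, 174.3, 25.4, 86.6] [0.5463 0.0509] (92.07369232177734, 25.316932678222656) -13.185752868652344
[-0.01 -0.09 -0.16 -0.01  0.02 14.15]
```

View pics/w3.png

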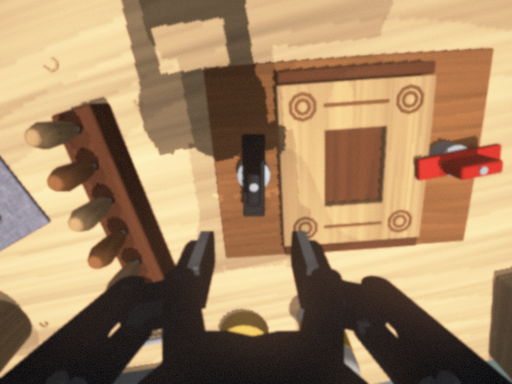

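Wrist view: black is at (253,175) between the fingers, red at (460,163) swung over the panel edge, and the rack is well to the left.

Emit:
{"fn": "move_arm", "kwargs": {"plan": [[0, 0, 0, -0.1, 0, 5, 0], [0, 0, 0, -0.1, 0, 10, 0], [0, 0, 0, -0.1, 0, 13, 0], [0, 0, 0, -0.1, 0, 14, 0], [0, 0, 0, -0.1, 0, 14, 0]]}}

```text
time_s: 8.55
position: [0.5451, 0.0511, 0.0506]
tool_rot: [[-0.97, 0.243, -0.002], [0.243, 0.97, 0.0], [0.002, -0.0, -1.0]]
ft_force: [-0.3, 0.3, 1.0]
grip_width: 0.0428
gripper_force: 0.0
```

Emit:
{"fn": "move_arm", "kwargs": {"plan": [[0, 0, 0, 0, 0, 0, -1], [0, 0, 0, 0, 0, 0, -1], [0, 0, 0, 0, 0, 0, -1], [0, 0, 0, 0, 0, 0, -1], [0, 0, 0, 0, 0, 0, -1]]}}

```text
time_s: 9.05
position: [0.5463, 0.0509, 0.0531]
tool_rot: [[-0.97, 0.243, 0.004], [0.243, 0.97, -0.0], [-0.004, 0.001, -1.0]]
ft_force: [-1.1, 0.4, 6.6]
grip_width: 0.013
gripper_force: 41.0
```

Emit:
{"fn": "move_arm", "kwargs": {"plan": [[0, 0, 8, 0, 0, 0, -1], [0, 0, 16, 0, 0, 0, -1], [0, 0, 24, 0, 0, 0, -1], [0, 0, 32, 0, 0, 0, -1], [0, 0, 40, 0, 0, 0, -1]]}}

```text
time_s: 9.55
position: [0.5465, 0.0511, 0.0531]
tool_rot: [[-0.583, 0.813, 0.004], [0.813, 0.583, -0.0], [-0.002, 0.003, -1.0]]
ft_force: [1.0, 1.1, 6.5]
grip_width: 0.0126
gripper_force: 41.0
```

Emit:
{"fn": "move_arm", "kwargs": {"plan": [[0, 0, 8, 0, 0, 0, -1], [0, 0, 16, 0, 0, 0, -1], [0, 0, 24, 0, 0, 0, -1], [0, 0, 32, 0, 0, 0, -1], [0, 0, 38, 0, 0, 0, -1]]}}

```text
time_s: 10.05
position: [0.5467, 0.0512, 0.0531]
tool_rot: [[0.041, 0.999, 0.005], [0.999, -0.041, 0.0], [0.0, 0.005, -1.0]]
ft_force: [2.2, 2.7, 5.6]
grip_width: 0.013
gripper_force: 40.9
```

Run:
```python
from h import *
np.set_printoptions(precision=4,suppress=True)
env.get_image("top");s=env.observe();print(s["wrist_torque"],s["ft_force"],s["position"],s["tool_rot"],s["grip_width"])
```

```text
[ 0.3765 -0.204   0.0633] [2.5141 3.7107 4.7123] [0.5467 0.0512 0.0531] [[ 0.0454  0.999   0.0046]
 [ 0.999  -0.0454  0.0001]
 [ 0.0003  0.0046 -1.    ]] 0.013086405335112648
```

Emit:
{"fn": "move_arm", "kwargs": {"plan": [[0, 0, 2, 0, 0, 0, -1], [0, 0, 3, 0, 0, 0, -1], [0, 0, 3, 0, 0, 0, -1]]}}

```text
time_s: 10.4
position: [0.5467, 0.0512, 0.0532]
tool_rot: [[0.086, 0.996, 0.005], [0.996, -0.086, -0.001], [-0.0, 0.005, -1.0]]
ft_force: [1.7, 2.9, 6.7]
grip_width: 0.0129
gripper_force: 53.7
```

Run:
```python
from h import *
s=env.observe();print(s["wrist_torque"],s["position"],s["tool_rot"][0][:2],s["tool_rot"][1][:2])
```

```text
[ 0.33817739 -0.21672467  1.1460225 ] [0.54673583 0.05116732 0.05315759] [0.08557528 0.9963206 ] [ 0.99633168 -0.08557332]
```

Emit:
{"fn": "move_arm", "kwargs": {"plan": [[0, 0, 0, 0, 0, 0, 0], [0, 0, 0, 0, 0, 0, 0], [0, 0, 0, 0, 0, 0, 0], [0, 0, 0, 0, 0, -5, 0], [0, 0, 0, 0, 0, -10, 0]]}}

```text
time_s: 10.9
position: [0.5446, 0.0508, 0.1517]
tool_rot: [[0.088, 0.996, -0.004], [0.996, -0.088, 0.0], [0.0, -0.004, -1.0]]
ft_force: [0.3, 0.5, -0.4]
grip_width: 0.0425
gripper_force: 0.0
```

Emit:
{"fn": "move_arm", "kwargs": {"plan": [[0, 0, 0, 0, 0, -5, 0], [0, 0, 0, 0, 0, -9, 0], [0, 0, 0, 0, 0, -9, 0]]}}

```text
time_s: 11.2
position: [0.547, 0.0507, 0.247]
tool_rot: [[0.088, 0.996, 0.011], [0.996, -0.088, -0.001], [-0.0, 0.011, -1.0]]
ft_force: [0.2, -0.6, 1.1]
grip_width: 0.0434
gripper_force: 0.0
```

Run:
```python
from h import *
p=env.get_image("wrist"); s=env.observe();print(s["position"])
for n in ("black_clamp","red_clamp"):
  for d in env.outline_of(n,p)[:2]: print(n,round(d["conf"],2),d["bbox"],*rect(p,d["mask"],.044))
chain([((.522,-.13,.24),-46),((.498,-.314,.22),-87)])
```

```text
[0.54599014 0.05075897 0.24366904]
black_clamp 0.69 [250.7, 160.0, 23.8, 71.2] [0.54682941 0.0515564 ] (90.23908996582031, 26.083677291870117) 87.60877227783203
red_clamp 0.39 [266.4, 4.6, 19.1, 4.0] [0.57994244 0.22386444] (23.53916358947754, 3.8478152751922607) -4.7608489990234375
red_clamp 0.28 [28.8, 45.5, 36.0, 91.1] [0.30652011 0.20911603] (100.41036987304688, 32.33732223510742) 67.75379180908203
[ -0.09   0.03  40.95 -18.22  -0.69   0.04]
[  0.     0.    41.   -14.51  11.57   2.  ]
```

Black's bar sits at 87.6° (-92.4°), so it is home. Now the rosette.

Emit:
{"fn": "move_arm", "kwargs": {"plan": [[0, 0, 41, -18.2, -0.7, 0, 0.2], [0, 0, 41, -18.2, -0.7, 0, 0.2], [0, 0, 41, -18.2, -0.7, 0, 0.2], [0, 0, 41, -18.2, -0.7, 0, 0.2], [0, 0, 41, -18.2, -0.7, 0, 0.2]]}}

```text
time_s: 11.85
position: [0.5214, -0.1334, 0.2392]
tool_rot: [[0.727, 0.687, -0.004], [0.687, -0.727, 0.001], [-0.002, -0.003, -1.0]]
ft_force: [-0.0, 0.9, 0.5]
grip_width: 0.0515
gripper_force: 0.0
```

Emit:
{"fn": "move_arm", "kwargs": {"plan": [[0, 0, 41, -14.5, 11.6, 2, 0.2], [0, 0, 41, -14.5, 11.6, 2, 0.2], [0, 0, 41, -14.5, 11.6, 2, 0.2], [0, 0, 41, -14.5, 11.6, 2, 0.2], [0, 0, 41, -14.5, 11.6, 2, 0.2]]}}

```text
time_s: 12.35
position: [0.4969, -0.3178, 0.218]
tool_rot: [[0.999, 0.041, -0.004], [0.041, -0.999, 0.003], [-0.004, -0.003, -1.0]]
ft_force: [0.5, 1.2, -0.5]
grip_width: 0.0514
gripper_force: 0.0
```

Run:
```python
from h import *
np.set_printoptions(precision=4,suppress=True)
p=env.get_image("wrist");p=env.get_image("wrist");save(p,"w4.png"); s=env.observe();print(s["position"],s["q"])
for d in env.tip_of("rosette",p)[:3]: print(round(d["conf"],2),np.array(d["pixel"]),ray(p,d["pixel"],.006)[0])
for d in env.outline_of("rosette",p)[:3]: print(round(d["conf"],2),d["bbox"],*rect(p,d["mask"],.024))
m=colmask(p,"blue"); nn,l,st,ce=cv2.connectedComponentsWithStats(m.astype(np.uint8))
for j in range(1,nn):
    if st[j,4]>60: print("blue",st[j],*rect(p,l==j,.06))
```

```text
[ 0.4978 -0.3145  0.2191] [-43.7997  26.3351  68.9545   0.0071  84.9536  43.3913]
0.96 [205.5 282.7] [ 0.3071 -0.2518  0.006 ]
0.87 [247.3 156.9] [ 0.5005 -0.3082  0.006 ]
0.6 [398.5 145.2] [ 0.5234 -0.4991  0.006 ]
0.73 [249.7, 158.4, 51.8, 63.0] [ 0.5001 -0.3143] (81.0048828125, 59.46189498901367) 5.673929691314697
0.65 [405.4, 148.7, 79.3, 76.5] [ 0.5228 -0.4986] (79.19449615478516, 71.69664001464844) -25.54180908203125
0.64 [220.6, 286.8, 49.9, 78.6] [ 0.3056 -0.2761] (136.78213500976562, 59.49714660644531) -9.714401245117188
blue [245 146  15  41 461] [ 0.5019 -0.3144] (45.21504211425781, 14.234881401062012) 5.616600513458252
blue [195 301  16  25 220] [ 0.2994 -0.2518] (37.619544982910156, 19.224411010742188) -29.655120849609375
```

View pics/w4.png

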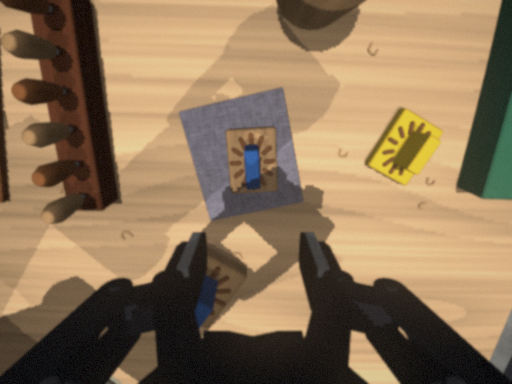

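The rosette on the pad is at (251,160), measures 81x59 mm and has yaw 5.6°. That matches the given size of 80x60.

Run:
```python
from h import *
chain([((.501,-.3145,.033),-84.4)])
```

```text
[-0.11  0.09 -2.43  0.28  0.17 18.72]
```

Emit:
{"fn": "move_arm", "kwargs": {"plan": [[0, 0, -2.5, 0.3, 0.1, 5, 0.2], [0, 0, -2.5, 0.3, 0.1, 10, 0.2], [0, 0, -2.5, 0.3, 0.1, 14, 0.2], [0, 0, -2.5, 0.3, 0.1, 17, 0.2], [0, 0, -2.5, 0.3, 0.1, 18.6, 0.2]]}}

```text
time_s: 13.05
position: [0.5009, -0.3128, 0.0324]
tool_rot: [[0.995, 0.1, -0.003], [0.1, -0.995, 0.003], [-0.003, -0.004, -1.0]]
ft_force: [0.7, -0.3, -0.5]
grip_width: 0.0513
gripper_force: 0.0
```

Emit:
{"fn": "move_arm", "kwargs": {"plan": [[0, 0, 0, 0, 0, 0, -1], [0, 0, 0, 0, 0, 0, -1], [0, 0, 0, 0, 0, 0, -1], [0, 0, 0, 0, 0, 0, -1], [0, 0, 0, 0, 0, 0, -1]], "squeeze": 50}}

```text
time_s: 13.55
position: [0.5021, -0.3149, 0.0365]
tool_rot: [[0.995, 0.096, 0.002], [0.096, -0.995, -0.001], [0.001, 0.001, -1.0]]
ft_force: [-0.1, 1.8, 5.8]
grip_width: 0.0153
gripper_force: 53.4
```

Emit:
{"fn": "move_arm", "kwargs": {"plan": [[0, 0, 0, 0, 0, -2, -1], [0, 0, 0, 0, 0, -4, -1], [0, 0, 0, 0, 0, -8, -1], [0, 0, 0, 0, 0, -12, -1], [0, 0, 0, 0, 0, -16, -1]]}}

```text
time_s: 14.05
position: [0.5013, -0.3146, 0.1971]
tool_rot: [[0.995, 0.095, -0.0], [0.095, -0.995, -0.0], [-0.0, 0.0, -1.0]]
ft_force: [1.1, -0.5, -2.2]
grip_width: 0.015
gripper_force: 52.4
```

Run:
```python
from h import *
np.set_printoptions(precision=4,suppress=True)
p=env.get_image("wrist");p=env.get_image("wrist"); s=env.observe();print(s["position"],s["grip_width"],s["gripper_force"],s["ft_force"])
m=colmask(p,"blue");print(m.sum())
chain([((.53,-.08,.2),-91),((.5635,.160,.2),-99)])
```

```text
[ 0.5031 -0.3161  0.2013] 0.014969614118003838 52.558963894844055 [-0.3013 -0.0322 -1.9227]
2586
[  0.46  -0.44   6.49   4.94 -23.25  -0.03]
[  0.    -0.     8.     2.93 -24.05   0.  ]
```

Emit:
{"fn": "move_arm", "kwargs": {"plan": [[0, 0, 6.6, 1, -4, 0, -1], [0, 0, 6.6, 2, -9, 0, -1], [0, 0, 6.6, 3, -14, 0, -1], [0, 0, 6.6, 4, -19, 0, -1], [0, 0, 6.6, 4.9, -23.2, 0, -1]]}}

```text
time_s: 14.65
position: [0.5277, -0.077, 0.1948]
tool_rot: [[1.0, -0.02, -0.001], [-0.02, -1.0, 0.0], [-0.001, -0.0, -1.0]]
ft_force: [1.1, -0.3, -0.5]
grip_width: 0.015
gripper_force: 52.4
```

Emit:
{"fn": "move_arm", "kwargs": {"plan": [[0, 0, 8, 0.6, -5, 0, -1], [0, 0, 8, 1.2, -10, 0, -1], [0, 0, 8, 1.8, -15, 0, -1], [0, 0, 8, 2.4, -20, 0, -1], [0, 0, 8, 2.9, -24, 0, -1]]}}

```text
time_s: 15.15
position: [0.5616, 0.1626, 0.1947]
tool_rot: [[0.987, -0.158, -0.001], [-0.158, -0.987, -0.0], [-0.001, 0.0, -1.0]]
ft_force: [0.8, -0.2, -0.7]
grip_width: 0.0152
gripper_force: 52.4
```

Run:
```python
from h import *
np.set_printoptions(precision=4,suppress=True)
p=env.get_image("wrist");p=env.get_image("wrist");save(p,"w5.png"); s=env.observe();print(s["position"],s["q"],s["grip_width"],s["gripper_force"],s["ft_force"])
z=s["position"][2]-.030
m=colmask(p,"blue");print("batten",*rect(p,m,z+.056))
for d in env.outline_of("rosette",p)[:1]: print(round(d["conf"],2),d["bbox"],*rect(p,d["mask"],z+.018))
for d in env.tip_of("recess",p)[:1]: print(round(d["conf"],2),d["pixel"],ray(p,d["pixel"],.034)[0])
chain([((.5635,.160,.074),-99)])
```

```text
[0.5615 0.1649 0.1944] [  4.7579  26.9326  72.1453   0.0662  80.9671 103.5485] 0.015322809482122338 52.453370690345764 [-0.0937 -0.0895 -0.5421]
batten [0.5652 0.1677] (56.504398345947266, 15.546826362609863) -8.73760986328125
0.91 [252.0, 240.3, 106.4, 144.1] [0.5513 0.1703] (101.74275970458984, 59.50299835205078) -8.811180114746094
0.7 [258.0, 165.4] [0.5664 0.1619 0.034 ]
[ 0.04  0.06 -0.01  0.21  0.05 12.05]
```

View pics/w5.png

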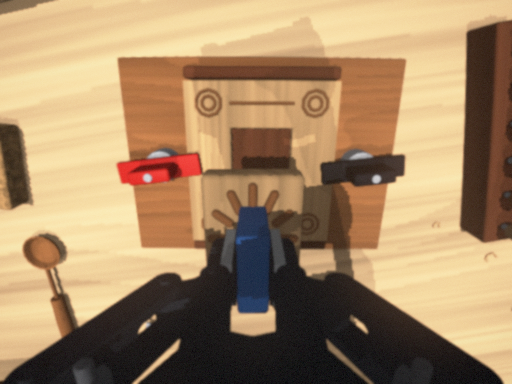

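Both buttons are across the panel edge, and the rosette is held level and lines up with the recess. I'll descend, then check with averaged readings.

Emit:
{"fn": "move_arm", "kwargs": {"plan": [[0, 0, 0, 0, 0, 3, -1], [0, 0, 0, 0, 0, 6, -1], [0, 0, 0, 0, 0, 9, -1], [0, 0, 0, 0, 0, 11, -1], [0, 0, 0, 0, 0, 11.3, -1]]}}

```text
time_s: 15.85
position: [0.5607, 0.1585, 0.0799]
tool_rot: [[0.987, -0.161, -0.005], [-0.161, -0.987, -0.001], [-0.005, 0.001, -1.0]]
ft_force: [-0.1, -0.3, 0.1]
grip_width: 0.0152
gripper_force: 52.4
```

Run:
```python
from h import *
np.set_printoptions(precision=4,suppress=True)
P=[];Y=[]
for i in range(8):
    p=env.get_image("scene" if i<5 else "top" if i<6 else "wrist"); s=env.observe();P.append(s["position"]);R=np.array(s["tool_rot"]);Y.append(np.degrees(np.arctan2(R[1,1],R[0,1])))
    if i==4:q=p
    if i==5:t=p
print(np.mean(P,0),np.std(P,0),np.mean(Y),s["ft_force"],R[2])
z=np.mean(P,0)[2]-.030
for n,p in(("wrist",p),("scene",q),("top",t)):
    for d in env.tip_of("rosette",p)[:3]: print(n,"tip",round(d["conf"],2),ray(p,d["pixel"],z)[0])
    for d in env.outline_of("rosette",p)[:1]: print(n,round(d["conf"],2),d["bbox"],*rect(p,d["mask"],z+.018))
    for d in env.tip_of("recess",p)[:1]: print(n,"rec",round(d["conf"],2),ray(p,d["pixel"],.034)[0])
a=cv2.resize(q["color"][170:270,220:370,::-1],(750,500),interpolation=cv2.INTER_CUBIC);cv2.imwrite("pics/s6.png",a)
save(p,"w6.png")
```

```text
[0.5624 0.1596 0.083 ] [0.0004 0.0005 0.0008] -99.17147152583493 [-0.491  -0.5907 -1.4155] [ 0.0015 -0.0003 -1.    ]
wrist tip 0.58 [0.5606 0.1614 0.053 ]
wrist 0.55 [251.8, 240.6, 103.4, 145.6] [0.5529 0.1622] (101.43557739257812, 59.666107177734375) -9.168685913085938
scene tip 0.9 [ 0.3776 -0.2059  0.053 ]
scene tip 0.89 [0.5672 0.1669 0.053 ]
scene tip 0.57 [ 0.561  -0.4578  0.053 ]
scene 0.85 [215.8, 146.1, 35.1, 29.4] [ 0.36   -0.2257] (134.0786590576172, 125.21540832519531) 58.03840255737305
scene rec 0.77 [0.5669 0.1652 0.034 ]
top tip 0.93 [ 0.5124 -0.485   0.053 ]
top tip 0.56 [0.5547 0.1589 0.053 ]
top tip 0.56 [ 0.3024 -0.243   0.053 ]
top 0.56 [418.6, 197.0, 26.1, 27.4] [ 0.5173 -0.4799] (82.36030578613281, 60.91706848144531) -26.120662689208984
top rec 0.87 [0.558  0.1687 0.034 ]
```

View pics/s6.png

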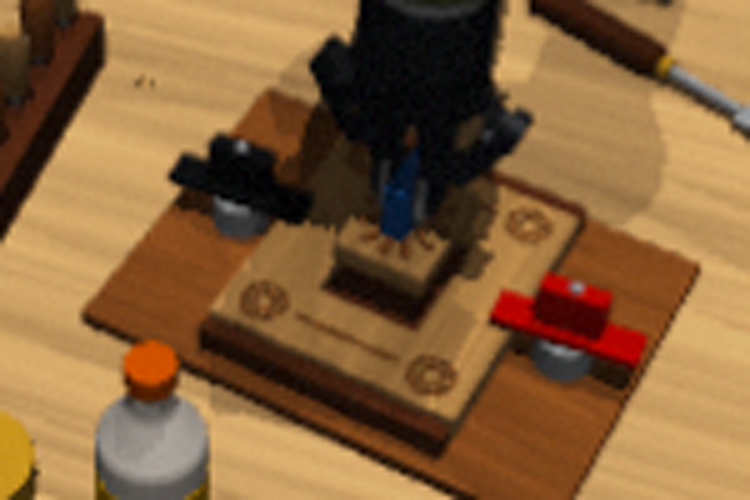

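View pics/w6.png

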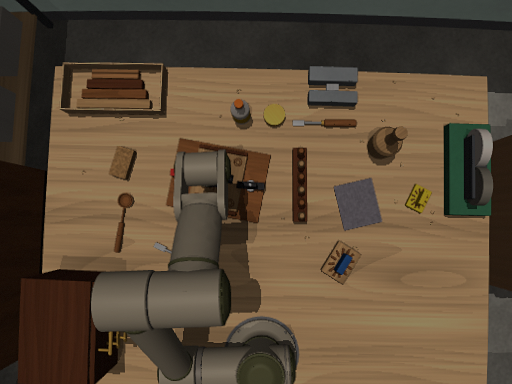

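Scene view: the rosette hovers at (393,255) over the recess with an even dark gap, touching nothing. Red and black are both home. It is about 8 mm too high, so I'll lower it.

Emit:
{"fn": "move_arm", "kwargs": {"plan": [[0, 0, 0, 0.1, 0, 0.3, -1], [0, 0, 0, 0.1, 0, 0.6, -1], [0, 0, 0, 0.1, 0, 0.8, -1], [0, 0, 0, 0.1, 0, 0.8, -1], [0, 0, 0, 0.1, 0, 0.8, -1]]}}

```text
time_s: 17.2
position: [0.563, 0.1601, 0.0743]
tool_rot: [[0.987, -0.159, -0.0], [-0.159, -0.987, -0.0], [-0.0, 0.0, -1.0]]
ft_force: [0.1, -0.2, -1.1]
grip_width: 0.0148
gripper_force: 52.4
```

Run:
```python
from h import *
np.set_printoptions(precision=4,suppress=True)
P=[]
for i in range(6):
    p=env.get_image("scene"); s=env.observe();P.append(s["position"])
m=np.mean(P,0);print(m,s["ft_force"],s["gripper_force"])
a=np.radians(-9.1);R=np.array([[np.cos(a),-np.sin(a)],[np.sin(a),np.cos(a)]])
def box(c,lx,ly,z): return np.array([np.r_[c+R@np.array([sx*lx/2,sy*ly/2]),z] for sx,sy in((1,1),(1,-1),(-1,-1),(-1,1))])
S=6;x0,y0=240,175
im=cv2.resize(p["color"][y0:y0+95,x0:x0+125,::-1],None,fx=S,fy=S,interpolation=cv2.INTER_CUBIC)
c=np.array([.56355,.16015]);r=m[:2]+[-.001,.0005]
for b,col in((box(c,.084,.064,.034),(0,0,255)),(box(c,.18,.16,.034),(0,0,255)),(box(r,.08,.06,m[2]-.030),(0,255,0)),(box(r,.08,.06,m[2]-.012),(255,255,0))):
    cv2.polylines(im,[np.int32((proj(p,b)-[x0,y0]+.5)*S)],True,col,1)
cv2.imwrite("pics/s7.png",im)
```

```text
[0.5631 0.1601 0.0744] [ 0.0007 -0.6777 -1.3783] 52.39992141723633
```

View pics/s7.png

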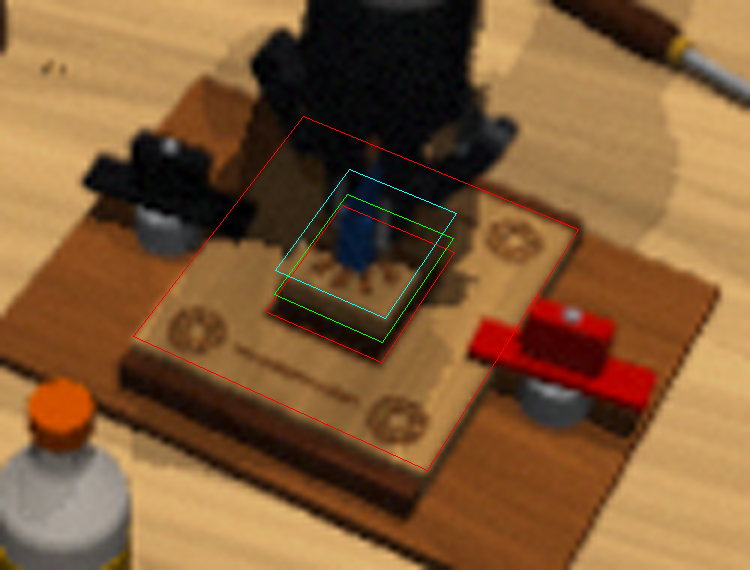

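The overlay shows the panel, recess and rosette outlines matching to within about 2–3 mm. The rosette hovers about 1 cm up with a gap all round, so I'm handing in.

```bash
python3 -c "
from rig import env
print(env.close_job())"
```

```text
the job is handed in; nothing more can be done
None
```

The job is handed in with both turn-buttons at their end stops, red first, and the rosette held level about 1 cm above the recess, centred to within about 3 mm and touching only the gripper. The judge's result was not shown.

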